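# Set the kiln controller four clicks up and start it

### The job

Set the kiln controller and start it, using only your fingertips and gripping or lifting nothing: push the upright lug of the big click-stop dial gently round clockwise (seen from above) by exactly four clicks from where it stands now, without going past, and leave the dial resting in that click. Then press the round push button beside the dial right down and let it come up. Do not shove the controller, and leave the plug standing on it and the things round it where they are.

Things in the scene. Friction and masses are not known exactly. Their poses are not given: they have to be found in the camera images.
- controller: Heavy (about 3.5 kg) grey box standing loose on rubber feet, 160 (x) x 240 (y) x 55 mm high; origin at the centre of its underside, its own -x side is the front with the vent slots, its z is up. On its flat top (z = 55 mm in its frame): the dial, centred at (5, 50) mm; the push button, centred at (-35, -75) mm; and a small plaster plug near the corner (50, -75) mm.
- dial_centre (a point): Point on the dial's axis at the upper face of its disc, 69 mm above the controller's underside. The dial is a black disc, 100 mm across and 12 mm thick, lying flat on the controller, axis vertical.
- dial_lug (a point): Centre of the top of the dial's lug, a round upright black peg, 14 mm in diameter, standing 26 mm above the disc's upper face, 40 mm from the dial's axis; it turns with the dial. A white line on the disc points from the axis to it, and eight white ticks on the controller mark the clicks.
- dial (a joint): Dial angle in rad, growing clockwise seen from above. Eight clicks 0.524 rad apart, 0 to 3.665, then stops. At 0 the lug lies 105 degrees counter-clockwise of the controller's +x axis. It starts resting in one of the first four clicks. Leaving a click takes about 5 N sideways on the lug, easing off; past half-way it snaps on into the next by itself, ahead of the finger, and stays.
- start_top (a point): Centre of the top face of the black push button, 26 mm in diameter, beside the dial; moves down with it.
- start (a joint): Push button travel in m: 0 up, 0.006 fully down; springs back; fully down takes about 5 N.
- plug: White plaster plug, a small tapered cylinder 34 mm wide and 30 mm high, standing on the controller; origin at the centre of its underside. Not to be moved.
- timer: Round white and grey kitchen timer, 63 mm wide and 52 mm high, on the table; origin at the centre of its underside. Not to be moved; its cap is not the dial.
- glaze_jar: Jar with black lid, 48 mm wide, 58 mm high; origin at the centre of its underside. Not to be moved.
- kidney: Flat red rubber kidney, 60 x 92 x 10 mm; origin at the centre of its underside. Not to be moved.
- tile: Flat glazed test tile, 46 x 71 x 9 mm; origin at the centre of its underside. Not to be moved.
- cup: Stoneware cup, 83 mm wide, 88 mm high; origin at the centre of its underside. Not to be moved.
- rib: Flat wooden rib, 69 x 99 x 8 mm; origin at the centre of its underside. Not to be moved.
- stamp: Turned wooden stamp, 19 mm wide, standing 45 mm high; origin at the centre of its underside. Not to be moved.

How it is judged:
On the way, in this order (a step that is already met when the one before it is completed fails the run):
1. the dial rests four clicks clockwise of where it started (distance of dial_lug from where it was at the start of the episode between 0.0655 and 0.0725 m and velocity of joint dial below 0.1 rad/s), for 0.3 s.
2. the push button is pressed right down (value of joint start above 0.0045 m), for 0.05 s.
At the end, for the whole second after the job is handed in: The dial rests four clicks clockwise of its start (within about a third of a click) and the button is up again (distance of dial_lug from where it was at the start of the episode between 0.0655 and 0.0725 m and velocity of joint dial between -0.05 and 0.05 rad/s and value of joint start below 0.0015 m); the robot touches nothing.
It fails at once if the button was pressed before the dial was set (value of joint start above 0.003 m and not (distance of dial_lug from where it was at the start of the episode between 0.0655 and 0.0725 m)).
It fails at once if the dial was turned past the fourth click (distance of dial_lug from where it was at the start of the episode above 0.0755 m).
It fails at once if the controller was pushed with more than 40 N (contact force between the fingers and controller above 40 N).
It fails at once if the controller was shoved more than 5 mm, or lifted or tipped (distance of controller from where it was at the start of the episode above 0.005 m or height (world z) of controller above 0.005 m or angle between controller's own z axis and vertical above 0.04 rad).
It fails at once if one of the things standing round or on the controller was moved more than 12 mm or lifted (distance of any of plug, timer, glaze_jar, kidney, tile, cup, rib, stamp from where it was at the start of the episode above 0.012 m).
It also fails if it takes over 64 s, if anything falls off the work surface, if the arm or the gripper's body presses on something with over 40 N, if the wrist force passes 120 N, or if a joint passes its speed limit or range.

### The arm

A 6-joint arm with a two-finger parallel gripper is mounted at the origin on a cart in front of the work surface, level with it; the furniture and walls round the work are solid. World frame = base frame: x ahead of the robot, y to its left, z up, the work surface at z = 0. Lengths are in m, angles in rad, forces in N, time in s.
With the tool pointing down it reaches from about 0.35 to 0.875 m from the base axis. Payload 15.5 kg.
Tool frame: the origin (TCP) lies midway between the tips of the shut fingers; the grasp point (between the pads) lies 19 mm behind it; z points along the fingers, y is the line along which they close (so a half turn about z gives the same grasp; the last joint's range is limited). The gripper opens to 85 mm and grips with 20 to 120 N. Pads are 22 mm wide; open, the fingers measure 114 mm over their backs; the gripper's body (76 mm by 85 mm) begins 54 mm behind the grasp point. The pads swing forward as they close: fully open they stand 13 mm farther back than shut.
Start: joints at [-1.397, 0.494, 1.345, -0, 1.302, -0.096], TCP at [0.167, -0.602, 0.231] pointing down, gripper open.
Joint ranges: [-2.91, 2.91], [-0.82, 2.16], [0.22, 2.67], [-1.22, 4.37], [0.12, 2.79], [-3.08, 3.08]. Speed limits (rad/s): [1.89, 1.89, 2.57, 3.01, 3.01, 3.01].

### API

Orientations are given as a unit quaternion [w, x, y, z].
In Python, from workcell import * gives the robot as it stands.
- The arm moves only by the tool arm_command, never from a script. Its argument "moves" is a list of rows, each an object of numbers: "rx", "ry", "rz": the turn, a rotation vector about the tool's x, y, z each as a share of 6 degrees, from -1 to 1; "tx", "ty", "tz": the shift along the tool's x, y, z each as a share of 4 cm, from -1 to 1; "claw": the opening, from 0 (shut) to 1 (fully open). A call has 1 to 20 rows; each row shifts and turns the commanded pose from where the row before left it, along the tool's axes as they then stand; what a row does not reach is not made up. A row lasts 1/12 s, in which the tool goes at most 41.7 mm and 7.16 degrees, less where a joint would pass 70% of its speed; a pose out of reach is approached as far as the arm can. A call with a number of a shift or a turn outside -1 to 1 is refused whole. A call with a gripper value outside its range is refused whole. The fingers move at their own pace and stop on an object; "squeeze" is the grip in N (left out, the last holds). Time passes only in rows, so rows that do not move let the fingers close. It gives the time, the measured TCP pose, the force, the opening and the grip force at its end, in the units of the state.
- get_obs(): the state, without advancing time (a new reading comes with each control period).
- grab_frame(name): name is "side" or "top"; returns a dict with "pixels" (384x512x3 uint8, blue, green, red), "range_z" (384x512 float32, m along the optical axis (not along the pixel's ray), 0 where there is no reading), "camera_matrix" (3x3 intrinsics, pixels), "pose" (4x4, takes a point from camera to world coordinates). Camera axes: x right, y up, looking along -z (the intrinsics and any distortion apply to the point x, -y, -z); pixel columns grow to the right and rows downward; lengths in m; the calibration is good to about 2 mm. A picture is of the moment at which its call begins.
- finish_job(): hands the job in; it is judged then, once.
The state is a dict: "time": time; "joint_pos": joint angles; "joint_vel": joint speeds; "joint_efforts": joint torques, N m; "eef_pos": TCP position; "orientation": TCP orientation; "wrist_force": force on the tool from outside, world axes, zero at the start; "torque": the same for the moment, N m; "finger_gap": finger opening in m; "grip_force": force on a finger pad.
Only numpy, scipy, OpenCV 4.12 (cv2) and the standard library are available. Lean on these libraries where they do the work, as an engineer would, in place of code of your own. Each camera call takes 0.05 s, during which the arm holds its last target. There are 200 camera calls.

## Working session

There is one attempt and no reset: what is moved stays moved. The work goes in short steps, Python scripts to look and compute and a tool call to move; the robot and the scene stay as the last step left them, time stands still between calls to the robot, and variables do not carry over. Pictures are saved under pics/ and viewed, at most 10 in all, crops included, and the job is handed in when it is done.

Besides the shell and the picture viewer there is one more tool, called after "Emit:" by a JSON object that holds its "api" and its "payload". arm_command: Moves the arm, as the interface text tells. Shift numbers are shares of 4 cm and turn numbers shares of 6 degrees, none past 1 either way. Its arguments: {"type":"object","properties":{"moves":{"type":"array"},"squeeze":{"type":"number"}},"required":["moves"]}

```bash
mkdir -p pics
cat > h.py <<'E'
from workcell import *
import numpy as np, cv2
def pts(f):
    K=np.array(f["camera_matrix"]);P=np.array(f["pose"]);d=f["range_z"]
    v,u=np.mgrid[:384,:512]
    c=np.stack([(u-K[0,2])/K[0,0]*d,-(v-K[1,2])/K[1,1]*d,-d],-1)
    return c@P[:3,:3].T+P[:3,3]
E
python3 - <<'E'
from h import *
for n in("top","side"):
    f=grab_frame(n); cv2.imwrite(f"pics/{n}0.png",f["pixels"]); np.savez(f"{n}0.npz",**f)
    print(n,np.round(f["pose"],3).tolist(),np.round(f["camera_matrix"],1).tolist())
o=get_obs();print(o["time"],o["eef_pos"],o["orientation"],o["wrist_force"])
E
```

```text
top [[-0.02, 0.991, -0.136, 0.414], [-1.0, -0.023, -0.021, -0.303], [-0.024, 0.135, 0.991, 1.053], [0.0, 0.0, 0.0, 1.0]] [[399.3, 0.0, 255.2], [0.0, 399.3, 194.4], [0.0, 0.0, 1.0]]
side [[0.916, 0.278, -0.29, 0.293], [-0.402, 0.64, -0.655, -0.87], [0.003, 0.716, 0.698, 0.681], [0.0, 0.0, 0.0, 1.0]] [[395.7, 0.0, 257.2], [0.0, 395.7, 192.9], [0.0, 0.0, 1.0]]
0.1 [ 0.16656198 -0.60205858  0.2307578 ] [-5.57108540e-04  9.90911193e-01  1.34516532e-01 -1.00342726e-05] [-0.36218468  0.68535503  0.09834744]
```

View pics/top0.png

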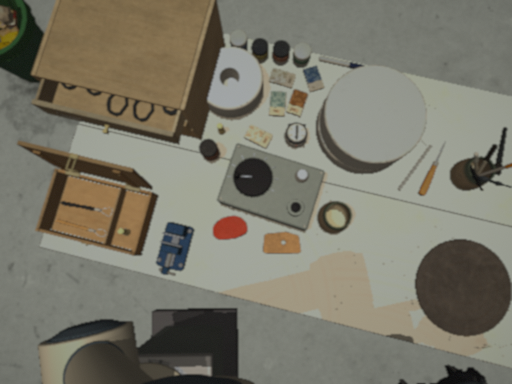

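View pics/side0.png

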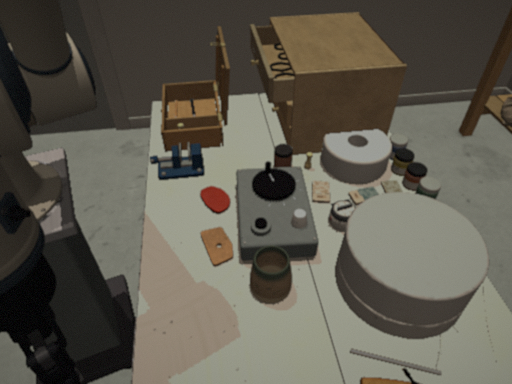

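The top view shows the controller at about (271,186), with the dial at (253,177), the button at (295,208) and the plug at (302,175). The cup is at (335,217) and the timer at (296,133). The side view shows the lug sticking up at about (268,168).

Run:
```python
from h import *
a=dict(np.load("top0.npz"));b=dict(np.load("side0.npz"))
A=cv2.resize(a["pixels"][135:240,205:345],None,fx=5,fy=5,interpolation=cv2.INTER_CUBIC)
B=cv2.resize(b["pixels"][150:260,225:325],None,fx=5,fy=5,interpolation=cv2.INTER_CUBIC)
cv2.imwrite("pics/a.png",A);cv2.imwrite("pics/b.png",B)
for n,f in(("top",a),("side",b)):
    X=pts(f);g=f["pixels"].max(2);z=X[...,2]
    s=(X[...,0]>.3)&(X[...,0]<.6)&(X[...,1]>-.5)&(X[...,1]<-.15)&(f["range_z"]>0)
    # controller top
    m=(s&(z>.049)&(z<.062)).astype(np.uint8)
    nn,l,st,c=cv2.connectedComponentsWithStats(m); i=1+st[1:,4].argmax()
    p=X[l==i]; r=cv2.minAreaRect((p[:,:2]*1000).astype(np.float32)); print(n,"ctrl rect mm",r,"z",np.median(p[:,2]))
    m=(s&(z>.06)&(z<.11)).astype(np.uint8)
    nn,l,st,c=cv2.connectedComponentsWithStats(m)
    for i in range(1,nn):
        if st[i,4]>5: p=X[l==i];print(" blob",st[i,4],c[i].round(1),p.mean(0).round(4),p.min(0).round(3),p.max(0).round(3),"gray",np.median(g[l==i]))
    m=s&(z>.078)&(z<.105); p=X[m]; 
    for q,(v,u) in zip(p,np.argwhere(m)): 
        if g[v,u]<90: print("   hi",u,v,q.round(4))
```

```text
top ctrl rect mm ((567.6305541992188, -320.23028564453125), (239.54568481445312, 148.3203125), 70.6761245727539) z 0.05383319099515593
 blob 723 [252.7 183.7] [ 0.576  -0.2765  0.0685] [ 0.545 -0.325  0.06 ] [ 0.6   -0.227  0.097] gray 38.0
 blob 116 [301.3 176.5] [ 0.5894 -0.3974  0.0787] [ 0.578 -0.412  0.06 ] [ 0.6   -0.383  0.088] gray 130.5
 blob 221 [295.4 207.2] [ 0.5145 -0.3808  0.0695] [ 0.495 -0.401  0.061] [ 0.536 -0.361  0.079] gray 103.0
 blob 225 [331.2 216.6] [ 0.4886 -0.4663  0.0782] [ 0.456 -0.5    0.06 ] [ 0.529 -0.446  0.092] gray 63.0
   hi 235 173 [ 0.599  -0.2346  0.0956]
   hi 236 173 [ 0.5993 -0.2369  0.0937]
   hi 237 173 [ 0.5993 -0.2393  0.0934]
   hi 238 173 [ 0.5989 -0.2419  0.0954]
   hi 234 174 [ 0.5975 -0.2317  0.0908]
   hi 235 174 [ 0.5967 -0.2345  0.0946]
   hi 236 174 [ 0.5962 -0.2371  0.0969]
   hi 237 174 [ 0.5966 -0.2393  0.0944]
   hi 238 174 [ 0.5965 -0.2418  0.0946]
   hi 239 174 [ 0.5979 -0.2438  0.0869]
   hi 234 175 [ 0.5942 -0.232   0.0951]
   hi 235 175 [ 0.5942 -0.2344  0.0947]
   hi 236 175 [ 0.5941 -0.2369  0.095 ]
   hi 237 175 [ 0.5
[... 17083 characters left out ...]
607 -0.491   0.0822]
   hi 258 270 [ 0.4618 -0.4928  0.084 ]
   hi 259 270 [ 0.4636 -0.4933  0.0836]
   hi 260 270 [ 0.4642 -0.4962  0.0871]
   hi 261 270 [ 0.4657 -0.4973  0.0876]
   hi 262 270 [ 0.4671 -0.4987  0.0887]
   hi 257 271 [ 0.4609 -0.4906  0.0784]
   hi 258 271 [ 0.4621 -0.4922  0.0799]
   hi 259 271 [ 0.4628 -0.4952  0.0834]
   hi 260 271 [ 0.4644 -0.496   0.0836]
   hi 261 271 [ 0.465  -0.4989  0.0871]
   hi 262 271 [ 0.4665 -0.4999  0.0876]
   hi 259 272 [ 0.4622 -0.4965  0.0825]
   hi 260 272 [ 0.4639 -0.4971  0.0822]
   hi 261 272 [ 0.4651 -0.4988  0.0839]
   hi 259 273 [ 0.4622 -0.4965  0.0793]
   hi 260 273 [ 0.464  -0.4969  0.0787]
   hi 261 273 [ 0.4652 -0.4987  0.0805]
```

View pics/a.png

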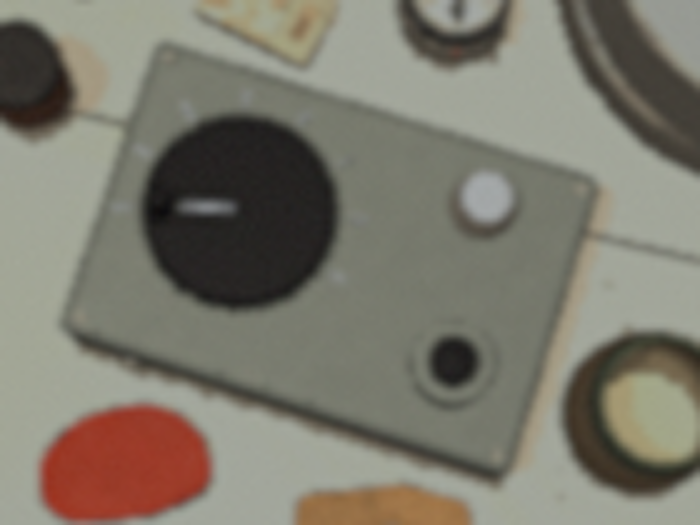

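View pics/b.png

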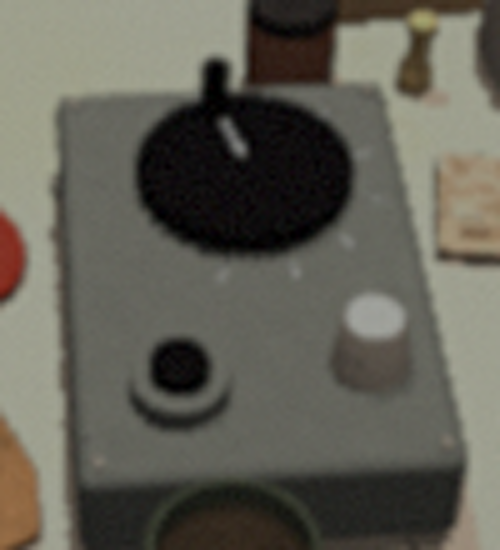

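The crops show the lug at crop (160,207), directly left of the dial centre at (240,211). It sits at the first of the eight ticks, which run from (120,207) clockwise to (340,280), so the dial starts at click 0 and must end at the tick near (305,117).

```bash
cat >> h.py <<'E'
def ray(f,u,v,z):
    K=np.array(f["camera_matrix"]);P=np.array(f["pose"])
    d=P[:3,:3]@np.array([(u-K[0,2])/K[0,0],-(v-K[1,2])/K[1,1],-1]); o=P[:3,3]
    return (o+d*(z-o[2])/d[2])[:2]
E
python3 - <<'E'
from h import *
for n in("top","side"):
    f=dict(np.load(n+"0.npz"));X=pts(f);g=f["pixels"].max(2);z=X[...,2]
    s=(X[...,0]>.4)&(X[...,0]<.7)&(X[...,1]>-.46)&(X[...,1]<-.15)&(f["range_z"]>0)
    m=(s&(z>.045)&(z<.1)).astype(np.uint8)
    nn,l,st,c=cv2.connectedComponentsWithStats(m); i=1+st[1:,4].argmax()
    p=X[(l==i)&(z<.06)&(z>.05)]; r=cv2.minAreaRect((p[:,:2]*1000).astype(np.float32)); print(n,"ctrl",r)
    m=s&(z>.063)&(z<.074)&(X[...,1]>-.345)&(g<70)
    p=X[m]; (c,rad)=cv2.minEnclosingCircle((p[:,:2]*1000).astype(np.float32)); print("dial",c,rad,np.median(p[:,2]),p[:,:2].mean(0))
    m=s&(z>.09)&(X[...,1]>-.3)&(X[...,1]<-.22);p=X[m];print("lug",p.mean(0),p.min(0),p.max(0))
    m=s&(z>.072)&(z<.084)&(X[...,0]<.545)&(X[...,1]>-.42)&(g<60);p=X[m];print("button",p.mean(0),len(p))
T=dict(np.load("top0.npz"));cr=lambda u,v:(u/5+205-.4,v/5+135-.4)
print("centre",ray(T,*cr(240,211),.069),"lug",ray(T,*cr(160,207),.095),"btn",ray(T,*cr(453,361),.078))
print("tick4",ray(T,*cr(305,117),.055),"tick0",ray(T,*cr(120,207),.055))
E
```

```text
top ctrl ((572.80078125, -322.4252014160156), (238.75794982910156, 159.36598205566406), 70.42777252197266)
dial (593.4880981445312, -276.59527587890625) 49.242881774902344 0.06788591176712722 [ 0.59292219 -0.27807909]
lug [ 0.59664816 -0.23752877  0.09393813] [ 0.59151995 -0.24188474  0.09080964] [ 0.60223802 -0.23173417  0.09694192]
button [ 0.51464329 -0.37994667  0.0761142 ] 62
side ctrl ((568.5880126953125, -340.7091064453125), (278.3470153808594, 159.82061767578125), 70.61004638671875)
dial (595.2753295898438, -277.80889892578125) 50.92526626586914 0.06959303206542755 [ 0.59324481 -0.28316712]
lug [ 0.59834844 -0.23842192  0.09390614] [ 0.59247987 -0.2443977   0.09003009] [ 0.60610773 -0.23170596  0.09633309]
button [ 0.51508883 -0.3843666   0.07699783] 93
centre [ 0.59338439 -0.27665036] lug [ 0.59157664 -0.23833624] btn [ 0.51462046 -0.37982135]
tick4 [ 0.64386822 -0.31040334] tick0 [ 0.59948542 -0.21525232]
```

Emit:
{"api": "arm_command", "payload": {"moves": [{"tx":0.3,"ty":-0.15,"claw":0},{"tx":0.6,"ty":-0.3,"claw":0},{"tx":0.6,"ty":-0.3,"claw":0},{"tx":0.6,"ty":-0.3,"claw":0},{"tx":0.6,"ty":-0.3,"claw":0},{"tx":0.6,"ty":-0.3,"claw":0},{"tx":0.6,"ty":-0.3,"claw":0},{"tx":0.6,"ty":-0.3,"claw":0},{"tx":0.6,"ty":-0.3,"claw":0},{"tx":0.6,"ty":-0.3,"claw":0},{"tx":0.6,"ty":-0.3,"claw":0},{"tx":0.6,"ty":-0.3,"claw":0},{"tx":0.6,"ty":-0.3,"claw":0},{"tx":0.6,"ty":-0.3,"claw":0},{"tx":0.6,"ty":-0.3,"claw":0},{"tx":0.6,"ty":-0.3,"claw":0},{"tx":0.6,"ty":-0.3,"claw":0},{"tx":0.6,"ty":-0.3,"claw":0},{"tx":0.6,"ty":-0.3,"claw":0},{"tx":0.6,"ty":-0.3,"claw":0}], "squeeze": 20}}

```text
$.moves[0]: bad value
```

Emit:
{"api": "arm_command", "payload": {"moves": [{"rz":-0.95,"claw":0},{"rz":-0.95,"claw":0},{"rz":-0.95,"claw":0},{"rz":-0.95,"claw":0},{"rz":-0.95,"claw":0},{"rz":-0.95,"claw":0},{"rz":-0.95,"claw":0},{"rz":-0.95,"claw":0},{"rz":-0.95,"claw":0},{"rz":-0.95,"claw":0},{"rz":-0.95,"claw":0},{"rz":-0.95,"claw":0},{"rz":-0.95,"claw":0},{"rz":-0.95,"claw":0},{"rz":-0.95,"claw":0},{},{}]}}

```text
$.moves[0]: bad value
```

```bash
cat >> h.py <<'E'
from scipy.spatial.transform import Rotation as R
C=np.array([.594,-.277])
def plan(th,z,off=21.5,rad=40.):   # target for lug angle th (deg from click 0): shift (shares) and rz needed
    o=get_obs();q=o["orientation"];M=R.from_quat([q[1],q[2],q[3],q[0]]).as_matrix()
    a=np.deg2rad(85.5-th); r=np.array([np.cos(a),np.sin(a)]);t=np.array([r[1],-r[0]])
    P=np.r_[C+rad/1000*r-off/1000*t,z]
    d=M.T@(P-o["eef_pos"])/.04
    yaw=np.degrees(np.arctan2(M[1,0],M[0,0]))
    print("t",round(o["time"],2),"eef",o["eef_pos"].round(4),"yaw",yaw.round(1),"tilt",np.degrees(np.arccos(-M[2,2])).round(2),"F",np.round(o["wrist_force"],2),"gap",round(o["finger_gap"],4),"j6",round(o["joint_pos"][5],2))
    print("target",P.round(4),"shift shares",d.round(3),"rz shares",((yaw-np.degrees(a))/6).round(2))
E
python3 -c "
from h import *
plan(-15,.078)"
```

```text
t 0.1 eef [ 0.1666 -0.6021  0.2308] yaw 15.5 tilt 0.06 F [-0.36  0.69  0.1 ] gap 0.0854 j6 -0.1
target [ 0.5656 -0.2416  0.078 ] shift shares [12.016 -6.022  3.827] rz shares -14.17
```

Emit:
{"api": "arm_command", "payload": {"moves": [{"rx":0,"ry":0,"rz":0,"tx":0.3,"ty":-0.15,"tz":0,"claw":0},{"rx":0,"ry":0,"rz":0,"tx":0.6,"ty":-0.3,"tz":0,"claw":0}], "squeeze": 20}}

```text
time: 0.27
eef_pos: [0.1956, -0.576, 0.2308]
orientation: [0.0, 0.991, 0.133, -0.0]
wrist_force: [-0.4, 0.0, 0.5]
finger_gap: 0.0638
grip_force: 0.0
```

Emit:
{"api": "arm_command", "payload": {"moves": [{"rx":0,"ry":0,"rz":0,"tx":0.62,"ty":-0.31,"tz":0,"claw":0},{"rx":0,"ry":0,"rz":0,"tx":0.62,"ty":-0.31,"tz":0,"claw":0},{"rx":0,"ry":0,"rz":0,"tx":0.62,"ty":-0.31,"tz":0,"claw":0},{"rx":0,"ry":0,"rz":0,"tx":0.62,"ty":-0.31,"tz":0,"claw":0},{"rx":0,"ry":0,"rz":0,"tx":0.62,"ty":-0.31,"tz":0,"claw":0},{"rx":0,"ry":0,"rz":0,"tx":0.62,"ty":-0.31,"tz":0,"claw":0},{"rx":0,"ry":0,"rz":0,"tx":0.62,"ty":-0.31,"tz":0,"claw":0},{"rx":0,"ry":0,"rz":0,"tx":0.62,"ty":-0.31,"tz":0,"claw":0},{"rx":0,"ry":0,"rz":0,"tx":0.62,"ty":-0.31,"tz":0,"claw":0},{"rx":0,"ry":0,"rz":0,"tx":0.62,"ty":-0.31,"tz":0,"claw":0},{"rx":0,"ry":0,"rz":0,"tx":0.62,"ty":-0.31,"tz":0,"claw":0},{"rx":0,"ry":0,"rz":0,"tx":0.62,"ty":-0.31,"tz":0,"claw":0},{"rx":0,"ry":0,"rz":0,"tx":0.62,"ty":-0.31,"tz":0,"claw":0},{"rx":0,"ry":0,"rz":0,"tx":0.62,"ty":-0.31,"tz":0,"claw":0},{"rx":0,"ry":0,"rz":0,"tx":0.62,"ty":-0.31,"tz":0,"claw":0},{"rx":0,"ry":0,"rz":0,"tx":0.62,"ty":-0.31,"tz":0,"claw":0},{"rx":0,"ry":0,"rz":0,"tx":0.62,"ty":-0.31,"tz":0,"claw":0},{"rx":0,"ry":0,"rz":0,"tx":0.62,"ty":-0.31,"tz":0,"claw":0}]}}

```text
time: 1.77
eef_pos: [0.568, -0.2393, 0.2311]
orientation: [-0.0, 0.991, 0.135, -0.0]
wrist_force: [-0.6, -1.1, 0.4]
finger_gap: 0.0
grip_force: 0.0
```

Emit:
{"api": "arm_command", "payload": {"moves": [{"rx":0,"ry":0,"rz":-0.95,"tx":0,"ty":0,"tz":0.1,"claw":0},{"rx":0,"ry":0,"rz":-0.95,"tx":0,"ty":0,"tz":0.1,"claw":0},{"rx":0,"ry":0,"rz":-0.95,"tx":0,"ty":0,"tz":0.1,"claw":0},{"rx":0,"ry":0,"rz":-0.95,"tx":0,"ty":0,"tz":0.1,"claw":0},{"rx":0,"ry":0,"rz":-0.95,"tx":0,"ty":0,"tz":0.1,"claw":0},{"rx":0,"ry":0,"rz":-0.95,"tx":0,"ty":0,"tz":0.1,"claw":0},{"rx":0,"ry":0,"rz":-0.95,"tx":0,"ty":0,"tz":0.1,"claw":0},{"rx":0,"ry":0,"rz":-0.95,"tx":0,"ty":0,"tz":0.1,"claw":0},{"rx":0,"ry":0,"rz":-0.95,"tx":0,"ty":0,"tz":0.1,"claw":0},{"rx":0,"ry":0,"rz":-0.95,"tx":0,"ty":0,"tz":0.1,"claw":0},{"rx":0,"ry":0,"rz":-0.95,"tx":0,"ty":0,"tz":0.1,"claw":0},{"rx":0,"ry":0,"rz":-0.95,"tx":0,"ty":0,"tz":0.1,"claw":0},{"rx":0,"ry":0,"rz":-0.95,"tx":0,"ty":0,"tz":0.1,"claw":0},{"rx":0,"ry":0,"rz":-0.95,"tx":0,"ty":0,"tz":0.1,"claw":0},{"rx":0,"ry":0,"rz":-0.95,"tx":0,"ty":0,"tz":0.1,"claw":0},{"rx":0,"ry":0,"rz":0,"tx":0,"ty":0,"tz":0,"claw":0}]}}

```text
time: 3.1
eef_pos: [0.5667, -0.2403, 0.1704]
orientation: [-0.001, 0.634, 0.773, -0.0]
wrist_force: [-0.0, 0.3, 0.4]
finger_gap: 0.0
grip_force: 0.0
```

```bash
python3 -c "
from h import *
plan(-15,.078)"
```

```text
t 3.1 eef [ 0.5667 -0.2403  0.1704] yaw 101.3 tilt 0.1 F [-0.01  0.3   0.36] gap 0.0 j6 -0.69
target [ 0.5656 -0.2416  0.078 ] shift shares [-0.028 -0.031  2.31 ] rz shares 0.13
```

Emit:
{"api": "arm_command", "payload": {"moves": [{"rx":0,"ry":0,"rz":0.13,"tx":-0.03,"ty":-0.03,"tz":0.3,"claw":0},{"rx":0,"ry":0,"rz":0,"tx":0,"ty":0,"tz":0.35,"claw":0},{"rx":0,"ry":0,"rz":0,"tx":0,"ty":0,"tz":0.35,"claw":0},{"rx":0,"ry":0,"rz":0,"tx":0,"ty":0,"tz":0.35,"claw":0},{"rx":0,"ry":0,"rz":0,"tx":0,"ty":0,"tz":0.35,"claw":0},{"rx":0,"ry":0,"rz":0,"tx":0,"ty":0,"tz":0.3,"claw":0},{"rx":0,"ry":0,"rz":0,"tx":0,"ty":0,"tz":0.2,"claw":0},{"rx":0,"ry":0,"rz":0,"tx":0,"ty":0,"tz":0.11,"claw":0},{"rx":0,"ry":0,"rz":0,"tx":0,"ty":0,"tz":0,"claw":0}]}}

```text
time: 3.85
eef_pos: [0.566, -0.2424, 0.0782]
orientation: [-0.001, 0.642, 0.767, -0.0]
wrist_force: [0.2, 0.2, -0.6]
finger_gap: 0.0
grip_force: 0.0
```

```bash
python3 -c "
from h import *
plan(-15,.078)
f=grab_frame('side');cv2.imwrite('pics/c.png',cv2.resize(f['pixels'][110:240,200:330],None,fx=4,fy=4))
# planned per-row: constant tool-frame step for 2.5 deg of arc
from numpy import *
w=deg2rad(2.5);print('tool step for 2.5deg: ty',.040*sin(w)/.04+0.0215*(1-cos(w))/.04,'tx',(-.040*(1-cos(w))+.0215*sin(w))/.04)
"
```

```text
t 3.85 eef [ 0.566  -0.2424  0.0782] yaw 100.1 tilt 0.07 F [ 0.2   0.17 -0.57] gap 0.0 j6 -0.68
target [ 0.5656 -0.2416  0.078 ] shift shares [ 0.022 -0.007  0.004] rz shares -0.06
tool step for 2.5deg: ty 0.04413096826508743 tx 0.022493642290725896
```

View pics/c.png

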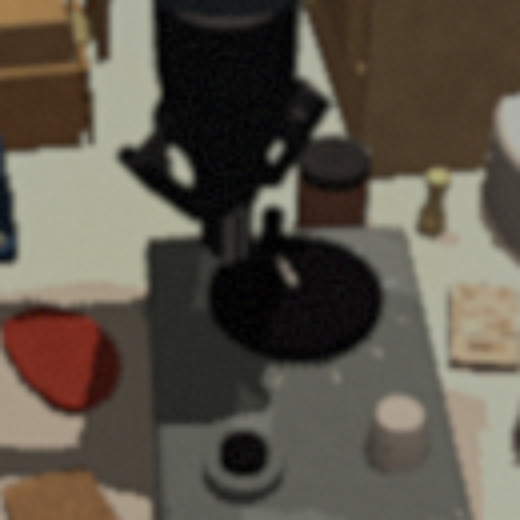

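The side crop shows the shut fingers at crop (230,235), just counter-clockwise of the lug at (273,225), with space between them. I'll raise the tip slightly and start the arc.

Emit:
{"api": "arm_command", "payload": {"moves": [{"rx":0,"ry":0,"rz":0,"tx":0.02,"ty":0,"tz":-0.1,"claw":0},{"rx":0,"ry":0,"rz":0.42,"tx":0.0225,"ty":0.044,"tz":0,"claw":0},{"rx":0,"ry":0,"rz":0.42,"tx":0.0225,"ty":0.044,"tz":0,"claw":0},{"rx":0,"ry":0,"rz":0.42,"tx":0.0225,"ty":0.044,"tz":0,"claw":0},{"rx":0,"ry":0,"rz":0.42,"tx":0.0225,"ty":0.044,"tz":0,"claw":0},{"rx":0,"ry":0,"rz":0.42,"tx":0.0225,"ty":0.044,"tz":0,"claw":0},{"rx":0,"ry":0,"rz":0.42,"tx":0.0225,"ty":0.044,"tz":0,"claw":0},{"rx":0,"ry":0,"rz":0.42,"tx":0.0225,"ty":0.044,"tz":0,"claw":0}]}}

```text
time: 4.57
eef_pos: [0.5786, -0.2352, 0.084]
orientation: [0.001, 0.752, 0.659, 0.0]
wrist_force: [-1.9, -1.2, -0.5]
finger_gap: 0.0002
grip_force: 1.3
```

Emit:
{"api": "arm_command", "payload": {"moves": [{"rx":0,"ry":0,"rz":0.42,"tx":0.0225,"ty":0.044,"tz":0,"claw":0}]}}

```text
time: 4.65
eef_pos: [0.5798, -0.2345, 0.0839]
orientation: [0.0, 0.767, 0.642, -0.0]
wrist_force: [-7.7, -2.1, 0.7]
finger_gap: -0.0002
grip_force: 3.2
```

Emit:
{"api": "arm_command", "payload": {"moves": [{"rx":0,"ry":0,"rz":0.42,"tx":0.0225,"ty":0.044,"tz":0,"claw":0},{"rx":0,"ry":0,"rz":0.42,"tx":0.0225,"ty":0.044,"tz":0,"claw":0}]}}

```text
time: 4.82
eef_pos: [0.5834, -0.2334, 0.0838]
orientation: [-0.0, 0.794, 0.608, -0.0]
wrist_force: [-4.1, -1.2, 1.0]
finger_gap: -0.0004
grip_force: 2.1
```

Emit:
{"api": "arm_command", "payload": {"moves": [{"rx":0,"ry":0,"rz":0.42,"tx":0.0225,"ty":0.044,"tz":0,"claw":0},{"rx":0,"ry":0,"rz":0.42,"tx":0.0225,"ty":0.044,"tz":0,"claw":0}]}}

```text
time: 4.98
eef_pos: [0.5877, -0.2327, 0.0839]
orientation: [0.0, 0.82, 0.572, 0.0]
wrist_force: [-2.1, -0.8, 0.0]
finger_gap: 0.0003
grip_force: 1.0
```

```bash
cat >> h.py <<'E'
def line():   # angle of white line on the disc / lug position, deg from click 0
    for n in("top","side"):
        f=grab_frame(n);X=pts(f);im=f["pixels"];g=im.min(2);D=np.hypot(X[...,0]-C[0],X[...,1]-C[1]);z=X[...,2]
        ang=(85.5-np.degrees(np.arctan2(X[...,1]-C[1],X[...,0]-C[0]))+180)%360-180
        m=(D<.036)&(D>.008)&(z>.063)&(z<.075)&(g>70)
        l=(D<.05)&(D>.03)&(z>.078)&(z<.1)
        print(n,"line px",m.sum(),np.round(np.median(ang[m]),1) if m.any() else None,"high px",l.sum(),np.round(np.percentile(ang[l],[0,50,100])) if l.any() else None)
        cv2.imwrite(f"pics/{n}_now.png",cv2.resize(im[120:250,195:325],None,fx=4,fy=4))
E
python3 -c "
from h import *
plan(15,.082);line()"
```

```text
t 4.98 eef [ 0.5877 -0.2327  0.0839] yaw 69.8 tilt 0.02 F [-2.07 -0.8   0.04] gap 0.0003 j6 -0.12
target [ 0.5871 -0.2321  0.082 ] shift shares [ 0.008 -0.018  0.048] rz shares -0.12
top line px 0 None high px 0 None
side line px 0 None high px 88 [-29.  10.  27.]
```

View pics/side_now.png

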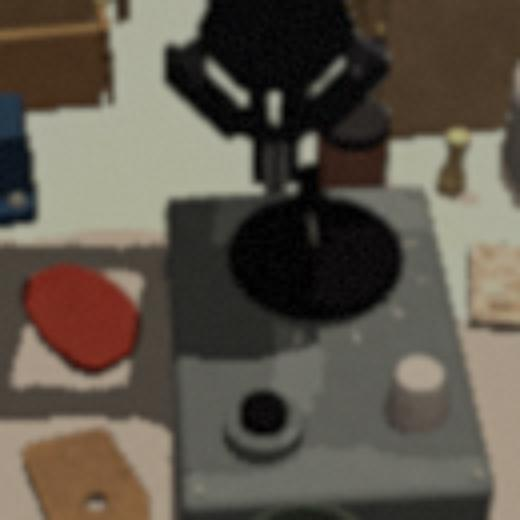

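The lug has moved and is now at crop (310,180), with the white line pointing up towards it. The scene around it is unchanged.

```bash
sed -i 's/(g>70)/(g>np.percentile(g[(D<.036)\&(z<.075)\&(z>.063)],50)+22)/' h.py; python3 -c "
from h import *
line()
f=grab_frame('side');print('lug',ray(f,310/4+195,165/4+120,.095))"
```

```text
top line px 0 None high px 0 None
side line px 14 21.6 high px 92 [-29.  10.  28.]
lug [ 0.61047099 -0.23841727]
```

Emit:
{"api": "arm_command", "payload": {"moves": [{"rx":0,"ry":0,"rz":0.42,"tx":0.0225,"ty":0.044,"tz":0,"claw":0},{"rx":0,"ry":0,"rz":0.42,"tx":0.0225,"ty":0.044,"tz":0,"claw":0},{"rx":0,"ry":0,"rz":0.42,"tx":0.0225,"ty":0.044,"tz":0,"claw":0},{"rx":0,"ry":0,"rz":0.42,"tx":0.0225,"ty":0.044,"tz":0,"claw":0}]}}

```text
time: 5.57
eef_pos: [0.5957, -0.2323, 0.0832]
orientation: [0.0, 0.867, 0.498, 0.0]
wrist_force: [-0.2, -0.5, -0.3]
finger_gap: -0.0001
grip_force: 0.0
```

```bash
python3 -c "
from h import *
plan(25,.083);line()"
```

```text
t 5.57 eef [ 0.5957 -0.2323  0.0832] yaw 59.8 tilt 0.02 F [-0.21 -0.51 -0.26] gap -0.0001 j6 0.06
target [ 0.595  -0.2316  0.083 ] shift shares [ 0.006 -0.024  0.004] rz shares -0.12
top line px 0 None high px 0 None
side line px 15 34.7 high px 97 [-20.  24.  42.]
```

Click 1 is reached, since the line reads about 30° and the force has dropped to zero. On to click 2.

Emit:
{"api": "arm_command", "payload": {"moves": [{"rx":0,"ry":0,"rz":0.41,"tx":0.0225,"ty":0.042,"tz":0,"claw":0},{"rx":0,"ry":0,"rz":0.41,"tx":0.0225,"ty":0.042,"tz":0,"claw":0},{"rx":0,"ry":0,"rz":0.41,"tx":0.0225,"ty":0.042,"tz":0,"claw":0},{"rx":0,"ry":0,"rz":0.41,"tx":0.0225,"ty":0.044,"tz":0,"claw":0},{"rx":0,"ry":0,"rz":0.41,"tx":0.0225,"ty":0.044,"tz":0,"claw":0},{"rx":0,"ry":0,"rz":0.41,"tx":0.0225,"ty":0.044,"tz":0,"claw":0},{"rx":0,"ry":0,"rz":0.41,"tx":0.0225,"ty":0.044,"tz":0,"claw":0},{"rx":0,"ry":0,"rz":0.41,"tx":0.0225,"ty":0.044,"tz":0,"claw":0},{"rx":0,"ry":0,"rz":0.41,"tx":0.0225,"ty":0.044,"tz":0,"claw":0},{"rx":0,"ry":0,"rz":0.41,"tx":0.0225,"ty":0.044,"tz":0,"claw":0},{"rx":0,"ry":0,"rz":0.41,"tx":0.0225,"ty":0.044,"tz":0,"claw":0},{"rx":0,"ry":0,"rz":0.41,"tx":0.0225,"ty":0.044,"tz":0,"claw":0}]}}

```text
time: 6.67
eef_pos: [0.6178, -0.2388, 0.083]
orientation: [0.0, 0.965, 0.262, 0.0]
wrist_force: [0.3, 0.2, -0.2]
finger_gap: -0.0001
grip_force: 0.0
```

```bash
python3 -c "
from h import *
plan(55,.083);line()"
```

```text
t 6.67 eef [ 0.6178 -0.2388  0.083 ] yaw 30.4 tilt 0.0 F [ 0.26  0.23 -0.19] gap -0.0001 j6 0.58
target [ 0.6176 -0.2382  0.083 ] shift shares [ 0.003 -0.017  0.001] rz shares -0.02
top line px 7 54.1 high px 0 None
side line px 17 63.9 high px 96 [12. 53. 71.]
```

Emit:
{"api": "arm_command", "payload": {"moves": [{"rx":0,"ry":0,"rz":0.41,"tx":0.0225,"ty":0.042,"tz":0,"claw":0},{"rx":0,"ry":0,"rz":0.41,"tx":0.0225,"ty":0.042,"tz":0,"claw":0},{"rx":0,"ry":0,"rz":0.41,"tx":0.0225,"ty":0.042,"tz":0,"claw":0},{"rx":0,"ry":0,"rz":0.42,"tx":0.0225,"ty":0.044,"tz":0,"claw":0},{"rx":0,"ry":0,"rz":0.42,"tx":0.0225,"ty":0.044,"tz":0,"claw":0},{"rx":0,"ry":0,"rz":0.42,"tx":0.0225,"ty":0.044,"tz":0,"claw":0},{"rx":0,"ry":0,"rz":0.42,"tx":0.0225,"ty":0.044,"tz":0,"claw":0},{"rx":0,"ry":0,"rz":0.42,"tx":0.0225,"ty":0.044,"tz":0,"claw":0},{"rx":0,"ry":0,"rz":0.42,"tx":0.0225,"ty":0.044,"tz":0,"claw":0},{"rx":0,"ry":0,"rz":0.42,"tx":0.0225,"ty":0.044,"tz":0,"claw":0},{"rx":0,"ry":0,"rz":0.42,"tx":0.0225,"ty":0.044,"tz":0,"claw":0},{"rx":0,"ry":0,"rz":0.42,"tx":0.0225,"ty":0.044,"tz":0,"claw":0}]}}

```text
time: 7.77
eef_pos: [0.6338, -0.2555, 0.0829]
orientation: [-0.0, 1.0, 0.003, -0.0]
wrist_force: [-0.8, 0.4, -0.1]
finger_gap: 0.0004
grip_force: 0.0
```

```bash
python3 -c "
from h import *
plan(85,.083);line()"
```

```text
t 7.77 eef [ 0.6338 -0.2555  0.0829] yaw 0.4 tilt 0.0 F [-0.83  0.4  -0.12] gap 0.0004 j6 1.09
target [ 0.6338 -0.2552  0.083 ] shift shares [ 0.001 -0.009 -0.001] rz shares -0.02
top line px 10 88.8 high px 0 None
side line px 16 91.3 high px 91 [ 49.  86. 101.]
```

Click 3 is reached. The last click gets smaller steps.

Emit:
{"api": "arm_command", "payload": {"moves": [{"rx":0,"ry":0,"rz":0.42,"tx":0.0225,"ty":0.042,"tz":0,"claw":0},{"rx":0,"ry":0,"rz":0.42,"tx":0.0225,"ty":0.042,"tz":0,"claw":0},{"rx":0,"ry":0,"rz":0.42,"tx":0.0225,"ty":0.044,"tz":0,"claw":0},{"rx":0,"ry":0,"rz":0.42,"tx":0.0225,"ty":0.044,"tz":0,"claw":0},{"rx":0,"ry":0,"rz":0.21,"tx":0.011,"ty":0.022,"tz":0,"claw":0},{"rx":0,"ry":0,"rz":0.21,"tx":0.011,"ty":0.022,"tz":0,"claw":0},{"rx":0,"ry":0,"rz":0.21,"tx":0.011,"ty":0.022,"tz":0,"claw":0},{"rx":0,"ry":0,"rz":0.21,"tx":0.011,"ty":0.022,"tz":0,"claw":0},{"rx":0,"ry":0,"rz":0.21,"tx":0.011,"ty":0.022,"tz":0,"claw":0},{"rx":0,"ry":0,"rz":0.21,"tx":0.011,"ty":0.022,"tz":0,"claw":0},{"rx":0,"ry":0,"rz":0.21,"tx":0.011,"ty":0.022,"tz":0,"claw":0},{"rx":0,"ry":0,"rz":0.21,"tx":0.011,"ty":0.022,"tz":0,"claw":0}]}}

```text
time: 8.87
eef_pos: [0.6388, -0.2706, 0.0829]
orientation: [0.0, 0.985, -0.174, 0.0]
wrist_force: [-0.3, 0.4, -0.3]
finger_gap: 0.0003
grip_force: 0.3
```

```bash
python3 -c "
from h import *
plan(105,.083);line()"
```

```text
t 8.87 eef [ 0.6388 -0.2706  0.0829] yaw -20.0 tilt 0.02 F [-0.29  0.36 -0.31] gap 0.0003 j6 1.43
target [ 0.6389 -0.2701  0.083 ] shift shares [-0.003 -0.012 -0.002] rz shares -0.08
top line px 1 135.3 high px 0 None
side line px 18 109.1 high px 81 [ 74. 106. 117.]
```

Emit:
{"api": "arm_command", "payload": {"moves": [{"rx":0,"ry":0,"rz":0,"tx":0,"ty":0,"tz":0,"claw":0},{"rx":0,"ry":0,"rz":0,"tx":0,"ty":0,"tz":0,"claw":0},{"rx":0,"ry":0,"rz":0,"tx":0,"ty":0,"tz":0,"claw":0}]}}

```text
time: 9.22
eef_pos: [0.6388, -0.2703, 0.0829]
orientation: [0.0, 0.985, -0.172, 0.0]
wrist_force: [-0.4, 0.6, -0.2]
finger_gap: 0.0003
grip_force: 0.0
```

```bash
python3 -c "
from h import *
plan(105,.083);line()"
```

```text
t 9.22 eef [ 0.6388 -0.2703  0.0829] yaw -19.9 tilt 0.01 F [-0.4   0.63 -0.21] gap 0.0003 j6 1.43
target [ 0.6389 -0.2701  0.083 ] shift shares [-0.001 -0.006 -0.002] rz shares -0.06
top line px 1 129.9 high px 0 None
side line px 20 107.9 high px 87 [ 74. 107. 118.]
```

Emit:
{"api": "arm_command", "payload": {"moves": [{"rx":0,"ry":0,"rz":0.21,"tx":0.011,"ty":0.022,"tz":0,"claw":0},{"rx":0,"ry":0,"rz":0.21,"tx":0.011,"ty":0.022,"tz":0,"claw":0},{"rx":0,"ry":0,"rz":0.21,"tx":0.011,"ty":0.022,"tz":0,"claw":0},{"rx":0,"ry":0,"rz":0,"tx":0,"ty":0,"tz":0,"claw":0},{"rx":0,"ry":0,"rz":0,"tx":0,"ty":0,"tz":0,"claw":0},{"rx":0,"ry":0,"rz":0,"tx":0,"ty":0,"tz":0,"claw":0},{"rx":0,"ry":0,"rz":0,"tx":0,"ty":0,"tz":0,"claw":0}]}}

```text
time: 9.9
eef_pos: [0.639, -0.2732, 0.0829]
orientation: [-0.0, 0.979, -0.205, -0.0]
wrist_force: [-0.4, 0.0, 0.3]
finger_gap: 0.0003
grip_force: 0.0
```

```bash
python3 -c "
from h import *
plan(109,.083);line()"
```

```text
t 9.9 eef [ 0.639  -0.2732  0.0829] yaw -23.6 tilt 0.01 F [-0.39  0.    0.29] gap 0.0003 j6 1.49
target [ 0.6393 -0.2732  0.083 ] shift shares [ 0.006 -0.    -0.004] rz shares -0.02
top line px 5 44.5 high px 0 None
side line px 18 120.6 high px 82 [ 82. 119. 130.]
```

The lug has snapped to 120°, which is click 4. Next I back off, lift, and check the button and bezel heights.

Emit:
{"api": "arm_command", "payload": {"moves": [{"rx":0,"ry":0,"rz":0,"tx":0,"ty":-0.15,"tz":0,"claw":0},{"rx":0,"ry":0,"rz":0,"tx":0,"ty":-0.15,"tz":0,"claw":0},{"rx":0,"ry":0,"rz":0,"tx":0,"ty":0,"tz":-0.3,"claw":0},{"rx":0,"ry":0,"rz":0,"tx":0,"ty":0,"tz":-0.5,"claw":0},{"rx":0,"ry":0,"rz":0,"tx":0,"ty":0,"tz":-0.5,"claw":0},{"rx":0,"ry":0,"rz":0,"tx":0,"ty":0,"tz":-0.5,"claw":0},{"rx":0,"ry":0,"rz":0,"tx":0,"ty":0,"tz":-0.2,"claw":0},{"rx":0,"ry":0,"rz":0,"tx":0,"ty":0,"tz":0,"claw":0}]}}

```text
time: 10.67
eef_pos: [0.6451, -0.2626, 0.1658]
orientation: [0.001, 0.979, -0.205, 0.002]
wrist_force: [-0.1, 0.2, -0.6]
finger_gap: -0.0
grip_force: 0.0
```

```bash
python3 -c "
from h import *
plan(109,.083);line()
o=get_obs();q=o['orientation'];M=R.from_quat([q[1],q[2],q[3],q[0]]).as_matrix()
print('to button, z .10:',(M.T@(np.array([.5147,-.381,.10])-o['eef_pos'])/.04).round(2))
for n in('top','side'):
  f=dict(np.load(n+'0.npz'));X=pts(f);D=np.hypot(X[...,0]-.5147,X[...,1]+.381);ok=f['range_z']>0
  for a in range(0,26,2):
    m=(D>=a/1000)&(D<(a+2)/1000)&ok;print(n,a,m.sum(),(np.median(X[m][:,2])*1000).round(1) if m.any() else '',np.median(f['pixels'].max(2)[m]) if m.any() else '')
"
```

```text
t 10.67 eef [ 0.6451 -0.2626  0.1658] yaw -23.6 tilt 0.24 F [-0.13  0.18 -0.62] gap -0.0 j6 1.51
target [ 0.6393 -0.2732  0.083 ] shift shares [-0.035  0.302  2.069] rz shares -0.02
top line px 24 116.7 high px 31 [110. 120. 129.]
side line px 26 118.1 high px 52 [111. 124. 129.]
to button, z .10: [-1.76  4.02  1.57]
top 0 2 76.1 37.0
top 2 5 76.5 35.0
top 4 12 76.2 33.5
top 6 14 76.0 32.5
top 8 19 76.2 39.0
top 10 24 75.6 62.5
top 12 24 67.1 88.0
top 14 32 65.6 112.5
top 16 33 66.7 117.0
top 18 42 65.0 113.5
top 20 38 55.1 110.0
top 22 44 54.5 114.0
top 24 49 54.6 119.0
side 0 3 78.7 13.0
side 2 5 78.1 14.0
side 4 14 77.8 11.5
side 6 17 77.8 15.0
side 8 24 77.6 16.0
side 10 41 75.6 36.0
side 12 35 71.5 44.0
side 14 28 68.1 88.5
side 16 34 67.4 97.5
side 18 70 62.7 68.5
side 20 56 59.5 79.0
side 22 38 56.3 86.5
side 24 41 55.8 99.0
```

View pics/side_now.png

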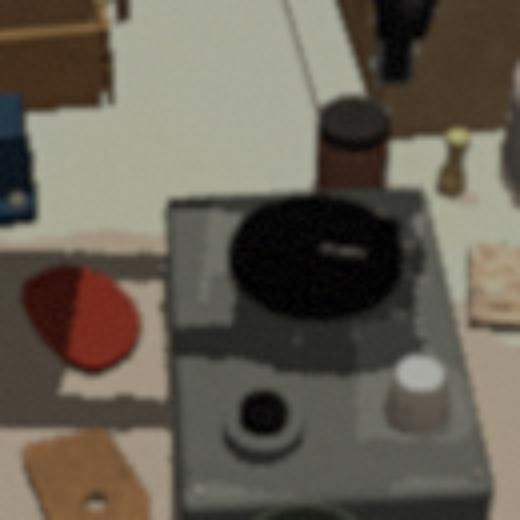

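The frame shows the dial line pointing to the lug at crop (395,240), with the finger clear. The button is at (263,412). Its top is at about 77 mm and the bezel at about 67 mm, so a full press clears the bezel.

Emit:
{"api": "arm_command", "payload": {"moves": [{"rx":0,"ry":0,"rz":0,"tx":-0.15,"ty":0.33,"tz":0,"claw":0},{"rx":0,"ry":0,"rz":0,"tx":-0.15,"ty":0.33,"tz":0,"claw":0},{"rx":0,"ry":0,"rz":0,"tx":-0.15,"ty":0.34,"tz":0,"claw":0},{"rx":0,"ry":0,"rz":0,"tx":-0.15,"ty":0.33,"tz":0,"claw":0},{"rx":0,"ry":0,"rz":0,"tx":-0.15,"ty":0.34,"tz":0,"claw":0},{"rx":0,"ry":0,"rz":0,"tx":-0.15,"ty":0.34,"tz":0,"claw":0},{"rx":0,"ry":0,"rz":0,"tx":-0.14,"ty":0.33,"tz":0,"claw":0},{"rx":0,"ry":0,"rz":0,"tx":-0.14,"ty":0.34,"tz":0,"claw":0},{"rx":0,"ry":0,"rz":0,"tx":-0.15,"ty":0.33,"tz":0,"claw":0},{"rx":0,"ry":0,"rz":0,"tx":-0.14,"ty":0.34,"tz":0,"claw":0},{"rx":0,"ry":0,"rz":0,"tx":-0.14,"ty":0.34,"tz":0,"claw":0},{"rx":0,"ry":0,"rz":0,"tx":-0.15,"ty":0.33,"tz":0,"claw":0},{"rx":0,"ry":0,"rz":0,"tx":0,"ty":0,"tz":0.4,"claw":0},{"rx":0,"ry":0,"rz":0,"tx":0,"ty":0,"tz":0.5,"claw":0},{"rx":0,"ry":0,"rz":0,"tx":0,"ty":0,"tz":0.5,"claw":0},{"rx":0,"ry":0,"rz":0,"tx":0,"ty":0,"tz":0.3,"claw":0},{"rx":0,"ry":0,"rz":0,"tx":0,"ty":0,"tz":0,"claw":0},{"rx":0,"ry":0,"rz":0,"tx":0,"ty":0,"tz":0,"claw":0}]}}

```text
time: 12.27
eef_pos: [0.5146, -0.3814, 0.0948]
orientation: [-0.0, 0.979, -0.205, -0.0]
wrist_force: [0.2, 0.4, -0.3]
finger_gap: 0.0
grip_force: 0.0
```

```bash
python3 -c "
from h import *
o=get_obs();q=o['orientation'];M=R.from_quat([q[1],q[2],q[3],q[0]]).as_matrix()
print(o['time'],o['eef_pos'],o['wrist_force'],'to z .0705:',(M.T@(np.array([.5147,-.381,.0705])-o['eef_pos'])/.04).round(3));line()
"
```

```text
12.2667 [ 0.51458553 -0.38136491  0.09479447] [ 0.17738105  0.44834506 -0.31635794] to z .0705: [-0.001 -0.009  0.607]
top line px 37 111.8 high px 30 [110. 120. 128.]
side line px 37 118.5 high px 53 [110. 123. 130.]
```

Emit:
{"api": "arm_command", "payload": {"moves": [{"rx":0,"ry":0,"rz":0,"tx":0,"ty":0,"tz":0.2,"claw":0},{"rx":0,"ry":0,"rz":0,"tx":0,"ty":0,"tz":0.15,"claw":0},{"rx":0,"ry":0,"rz":0,"tx":0,"ty":0,"tz":0.05,"claw":0},{"rx":0,"ry":0,"rz":0,"tx":0,"ty":0,"tz":0.05,"claw":0},{"rx":0,"ry":0,"rz":0,"tx":0,"ty":0,"tz":0.05,"claw":0},{"rx":0,"ry":0,"rz":0,"tx":0,"ty":0,"tz":0.05,"claw":0},{"rx":0,"ry":0,"rz":0,"tx":0,"ty":0,"tz":0,"claw":0}]}}

```text
time: 12.95
eef_pos: [0.5148, -0.3811, 0.0726]
orientation: [-0.0, 0.979, -0.205, -0.0]
wrist_force: [-2.6, 2.6, 4.3]
finger_gap: -0.0003
grip_force: 1.9
```

Emit:
{"api": "arm_command", "payload": {"moves": [{"rx":0,"ry":0,"rz":0,"tx":0,"ty":0,"tz":0.03,"claw":0},{"rx":0,"ry":0,"rz":0,"tx":0,"ty":0,"tz":0,"claw":0}]}}

```text
time: 13.12
eef_pos: [0.5148, -0.3812, 0.0717]
orientation: [-0.0, 0.979, -0.205, -0.0]
wrist_force: [-3.2, 2.5, 4.5]
finger_gap: 0.0003
grip_force: 2.2
```

Emit:
{"api": "arm_command", "payload": {"moves": [{"rx":0,"ry":0,"rz":0,"tx":0,"ty":0,"tz":0.025,"claw":0},{"rx":0,"ry":0,"rz":0,"tx":0,"ty":0,"tz":0,"claw":0}]}}

```text
time: 13.28
eef_pos: [0.5149, -0.3812, 0.071]
orientation: [0.0, 0.979, -0.205, 0.0]
wrist_force: [-3.1, 3.0, 8.1]
finger_gap: 0.0002
grip_force: 4.0
```

Emit:
{"api": "arm_command", "payload": {"moves": [{"rx":0,"ry":0,"rz":0,"tx":0,"ty":0,"tz":0.02,"claw":0},{"rx":0,"ry":0,"rz":0,"tx":0,"ty":0,"tz":0,"claw":0}]}}

```text
time: 13.45
eef_pos: [0.5149, -0.3813, 0.0708]
orientation: [0.0, 0.979, -0.205, 0.0]
wrist_force: [-5.1, 4.4, 16.5]
finger_gap: -0.0002
grip_force: 8.5
```

The button is on its stop. Now I release it, rise and check.

Emit:
{"api": "arm_command", "payload": {"moves": [{"rx":0,"ry":0,"rz":0,"tx":0,"ty":0,"tz":-0.1,"claw":0},{"rx":0,"ry":0,"rz":0,"tx":0,"ty":0,"tz":-0.2,"claw":0},{"rx":0,"ry":0,"rz":0,"tx":0,"ty":0,"tz":-0.4,"claw":0},{"rx":0,"ry":0,"rz":0,"tx":0,"ty":0,"tz":-0.6,"claw":0},{"rx":0,"ry":0,"rz":0,"tx":0,"ty":0,"tz":-0.6,"claw":0},{"rx":0,"ry":0,"rz":0,"tx":0,"ty":0,"tz":-0.6,"claw":0},{"rx":0,"ry":0,"rz":0,"tx":0,"ty":0,"tz":-0.3,"claw":0},{"rx":0,"ry":0,"rz":0,"tx":0,"ty":0,"tz":0,"claw":0},{"rx":0,"ry":0,"rz":0,"tx":0,"ty":0,"tz":0,"claw":0},{"rx":0,"ry":0,"rz":0,"tx":0,"ty":0,"tz":0,"claw":0}]}}

```text
time: 14.28
eef_pos: [0.5146, -0.381, 0.1812]
orientation: [-0.0, 0.979, -0.205, -0.0]
wrist_force: [0.2, 0.0, -1.0]
finger_gap: 0.0004
grip_force: 0.0
```

```bash
python3 -c "
from h import *
line();f=grab_frame('side');X=pts(f);m=np.hypot(X[...,0]-.5147,X[...,1]+.381)<.008
print('button z',np.median(X[m][:,2]),get_obs()['time'])"
```

```text
top line px 12 13.5 high px 3 [110. 112. 112.]
side line px 36 116.8 high px 52 [111. 123. 129.]
button z 0.07809426379577294 14.4333
```

The button is back up (78 mm), and the side view still shows the dial at click 4. I'm handing in.

```bash
python3 -c "
from workcell import *
print(finish_job())"
```

```text
the job is handed in; nothing more can be done
None
```

The dial went four clicks clockwise and rests there, the button was pressed to its stop and came back up, and the job is handed in; the hand-in returned no verdict.

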